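# Tip and slide the lid off the bit box

## Robot

A 6-joint arm with a two-finger parallel gripper is mounted at the origin on a cart in front of the work surface, level with it; the furniture and walls round the work are solid. World frame = base frame: x ahead of the robot, y to its left, z up, the work surface at z = 0. Lengths are in mm, angles in rad, forces in N, time in s.
With the tool pointing down it reaches from about 350 to 975 mm from the base axis. Payload 7.1 kg.
Tool frame: the origin (TCP) lies between the finger pads; the fingertips stand 14 mm ahead of it and the grasp point (between the pads) lies 5 mm behind it; z points along the fingers, y is the line along which they close (so a half turn about z gives the same grasp; the last joint's range is limited). The gripper opens to 88 mm and grips with 3 to 60 N. Pads are 20 mm wide; open, the fingers measure 115 mm over their backs; the gripper's body (75 mm by 178 mm) begins 61 mm behind the grasp point.
Start: joints at [1.16, 0.423, 1.63, -0, 1.089, -0.019], TCP at [238.626, 577.635, 236.675] pointing down, gripper open.
Joint ranges: [-3, 3], [-0.9, 2.11], [0.09, 2.58], [-1.31, 4.45], [0.11, 2.69], [-2.54, 2.54]. Speed limits (rad/s): [2.39, 2.39, 3.01, 3.14, 3.14, 3.14].

## Interface

Orientations are given as a rotation vector (axis times angle).
In Python, from workcell import ctrl gives the robot as it stands. The module is installed in compiled form; this text tells all that it offers.
- The arm moves only by the tool servo_tool, never from a script. Its argument "plan" is a list of rows, each a list of 3 entries, a list of its own where there are three numbers: the closure, from 0 (fully open) to 1 (shut), then the shift along the world's x, y, z in mm, then the turn about the world's z in degrees. In form: [[hand, [x, y, z], yaw], ...]. A call has 1 to 10 rows; each row is the pose to reach, as a shift and turn from the pose commanded when the call began; what a row does not reach only later rows make up. A row lasts 1/12 s, in which the tool goes at most 41.7 mm and 7.16 degrees, less where a joint would pass 70% of its speed; a pose out of reach is approached as far as the arm can. A call with a gripper value outside its range is refused whole. The fingers move at their own pace and stop on an object; the grip force is fixed at half the most. Time passes only in rows, so rows that repeat a pose let the fingers close. It gives the time, the measured TCP pose, the force, the opening and the grip force at its end, in the units of the state.
- ctrl.get_obs(): the state, without advancing time (a new reading comes with each control period).
- ctrl.get_image(name): name is "scene" or "side" or "wrist"; returns the picture (400x640x3 uint8, blue, green, red); there is no depth.
- ctrl.camera_info(name): a dict with "fovy" (degrees; the focal length in pixels is half the picture's height over the tangent of half this angle, whatever the lens; pixels are square), "cx", "cy" (the principal point, pixels), "rvec" (rotation vector, rad) and "tvec" (3), from world to camera coordinates, as OpenCV has them; the wrist camera has in their place "T_tool_cam" (4x4, takes a point from camera to tool coordinates, whose origin is the TCP and whose axes are the flange's). Camera axes: x right, y down, z forward; pixel columns grow to the right and rows downward; lengths in mm; the calibration is good to about 2 mm. A picture is of the moment at which its call begins: read the wrist's pose just before it. camera_info takes no time and is no camera call.
- ctrl.close_job(): hands the job in; it is judged then, once.
The state is a dict: "t": time; "qpos": joint angles; "qvel": joint speeds; "joint_torque": joint torques, N m; "ee_pos": TCP position; "orientation": TCP orientation; "ft_force": force on the tool from outside, world axes, zero at the start; "moment": the same for the moment, N m; "width": finger opening in mm; "grasp_force": force on a finger pad.
Only numpy, scipy, OpenCV 4.12 (cv2) and the standard library are available. Lean on these libraries where they do the work, as an engineer would, in place of code of your own. Each camera call takes 0.05 s, during which the arm holds its last target. There are 200 camera calls.

## Task

Open the screwed-down driver-bit box: press the tail of its orange sliding lid down so that the nose tips up over the stop lip, push it forward while it is held down, then grip its projecting end lightly and draw it out of its grooves. Lay the lid flat on the bench, right side up and clear of the box, without dropping it or forcing it, and leave the other things where they are.

Things in the scene. Friction and masses are not known exactly. Their poses are not given: they have to be found in the camera images.
- bit_box: Grey plastic driver-bit box screwed to the bench (immovable), 199 (x) x 77 (y) x 42 mm high, with four flat ears out to y = +-60. Origin: centre of its underside; +x to its nose, where the lid comes out; z up. Side walls: inner faces y = +-30.5, tops z = 42, flush with the closed lid. Tail wall x -99.5 to -92 with a 35 mm wide thumb notch in the middle, down to z = 26. Bits lie inside below z = 21
- bit_lid: Orange sliding lid, loose, 180 (x) x 58 (y) x 8 mm thick, 0.08 to 0.17 kg. Origin: centre of its underside; +x to its nose; z up. Starts closed: origin 34 mm above the box's origin, axes along the box's, nose end 3 mm behind the lip. Slid forward 12 mm or more with its tail held down, its nose rests on the lip, 0.05 rad up, and it slides freely; past 93 mm, not held, it tips off
- thumb_pad (a point): black-ribbed thumb pad on top of the lid's tail (x -90 to -48, full width); point at x = -72, z = 8 mm in the lid's frame. Pressed here with about 10 N until it bottoms, some 6 mm down, the lid rocks on the divider and its nose rises about 11 mm
- push_ridge (a point): top middle of the ridge across the lid in front of the pad, to push against: x -48 to -41, y -18 to 18, 7 mm above the lid's top; point at x = -44.5, z = 15 mm in the lid's frame
- lid_nose (a point): middle of the lower edge of the lid's nose end (x = 90 mm in the lid's frame)
- lid_tail (a point): middle of the lower edge of the lid's tail end (x = -90 mm in the lid's frame)
- lip (a point): middle of the outer top edge of the stop lip, the box's nose wall: x 93 to 99.5, top at z = 40 in the box's frame, 6 mm above the ledges; axes as the box's. The bench ahead of it is clear for 0.2 m
- rocker (a point): middle of the top of the cross divider the lid rocks on, x -20 to -15, z = 34 mm in the box's frame. Ahead of it side ledges at z = 34 carry the lid up to the lip; behind it, under the tail, is a hollow 8 mm deep (deck at z = 26)
- groove (a point): midway between the two black rails over the lid's edges that form the grooves: x -28 to 5 in the box's frame, undersides z = 46 (4 mm play above the lid), tops z = 50, 49 mm open between them (y +-24.5). The lid lifts away only when its tail is past them, 95 mm forward from closed. Point at x = 5, z = 46
- box_spring (a joint): 14 mm spring plunger under the lid's tail, at x = -75, y = 0 in the box's frame: m pressed down, 0 = up (its top at z = 34), 0.0085 at most; gives from about 3.5 N, about 7 N when the lid bottoms, springs back up
- hammer: small joiner's hammer with wooden haft lying on its side, origin at the haft end, 270x105x24 mm; bystander
- tape_measure: orange and black tape measure, 66x87x64 mm; bystander
- sanding_block: brown cork sanding block, 116x80x26 mm; bystander
- try_square: joiner's try square lying flat, 243x116x18 mm; bystander
- pliers: red and orange handled pliers lying flat, 176x57x16 mm (origin at the handle end); bystander
Not all that is in view belongs to the job. Leave any pink or yellow look-alike of the bit_lid alone.

How it is judged:
By the outcome, as a careful person would: the job done as asked, in the order asked, and still so for the second after the job is handed in, with the robot touching nothing.
It also fails if it takes over 51 s, if anything falls off the work surface, if the arm or the gripper's body presses on something with over 40 N, if the wrist force passes 120 N, or if a joint passes its speed limit or range.

## Working session

There is one attempt and no reset: what is moved stays moved. The work goes in short steps, Python scripts to look and compute and a tool call to move; the robot and the scene stay as the last step left them, time stands still between calls to the robot, and variables do not carry over. Pictures are saved under pics/ and viewed, at most 10 in all, crops included, and the job is handed in when it is done.

Besides the shell and the picture viewer there is one more tool, called after "Request:" as a command line: name --argument value ..., lists and objects as JSON in quotes. servo_tool: Moves the arm, as the interface text tells. Its arguments: {"type":"object","properties":{"plan":{"type":"array"}},"required":["plan"]}

```bash
mkdir -p pics
cat > h.py <<'E'
import numpy as np, cv2
from workcell import ctrl
def cam(n,obs=None):
    c=ctrl.camera_info(n)
    f=200/np.tan(np.radians(c["fovy"])/2)
    K=np.array([[f,0,c["cx"]],[0,f,c["cy"]],[0,0,1]])
    if "rvec" in c:
        R=cv2.Rodrigues(np.array(c["rvec"],float))[0]; t=np.array(c["tvec"],float).ravel()
    else:
        o=obs or ctrl.get_obs()
        T=np.eye(4);T[:3,:3]=cv2.Rodrigues(np.array(o["orientation"],float))[0];T[:3,3]=o["ee_pos"]
        M=np.linalg.inv(T@np.array(c["T_tool_cam"])); R=M[:3,:3];t=M[:3,3]
    return K,R,t
def ray(C,uv,z):
    K,R,t=C; d=R.T@np.linalg.inv(K)@np.array([uv[0],uv[1],1.]); o=-R.T@t
    return o+d*(z-o[2])/d[2]
def proj(C,p):
    K,R,t=C; q=K@(R@np.array(p,float)+t); return q[:2]/q[2]
E
python3 - <<'E'
from h import *
for n in ["scene","side"]:
    cv2.imwrite(f"pics/{n}0.png",ctrl.get_image(n)); c=ctrl.camera_info(n); print(n,c)
o=ctrl.get_obs(); print(o)
print(ctrl.camera_info("wrist"))
E
```

```text
scene {'fovy': 45.071285329706164, 'cx': 318.6061461687636, 'cy': 197.76162421826595, 'rvec': array([ 1.39475632, -1.71665999,  1.11615871]), 'tvec': array([  40.58954719,  286.35557633, 1591.08684166])}
side {'fovy': 55.895949041948555, 'cx': 319.7392047403255, 'cy': 195.18793010473627, 'rvec': array([ 2.06719665, -0.63821337,  0.38080786]), 'tvec': array([-483.82679422,  178.81875334, 1203.35941116])}
{'t': 0.1, 'qpos': array([ 1.15994373e+00,  4.23736356e-01,  1.63059989e+00, -1.77157658e-07,
        1.08860931e+00, -1.90234254e-02]), 'qvel': array([ 0.00056164, -0.00182452, -0.00174097,  0.00031233, -0.00080419,
        0.00140617]), 'joint_torque': array([-3.14750914e-04, -5.45605087e+01, -2.74325019e+01,  6.46156934e-02,
        1.87500031e-02, -4.01794557e-05]), 'ee_pos': array([238.47292462, 577.19689898, 236.00232247]), 'orientation': array([-6.11497664e-01, -3.08121059e+00,  2.07609101e-03]), 'ft_force': array([0.55330348, 1.08886516, 0.8792964 ]), 'moment': array([-0.01388525, -0.00989068,  0.01364232]), 'grasp_force': 0.0, 'width': 87.66990587128355}
{'fovy': 59.51044334690815, 'cx': 319.4043452898479, 'cy': 196.769312153565, 'T_tool_cam': array([[ 3.00962014e-04, -9.64536460e-01, -2.63949476e-01,
         7.25700172e+01],
       [ 9.99999884e-01,  1.91013274e-04,  4.42216116e-04,
         1.18789549e+00],
       [-3.76115714e-04, -2.63949578e-01,  9.64536406e-01,
        -1.47710196e+02],
       [ 0.00000000e+00,  0.00000000e+00,  0.00000000e+00,
         1.00000000e+00]])}
```

View pics/scene0.png

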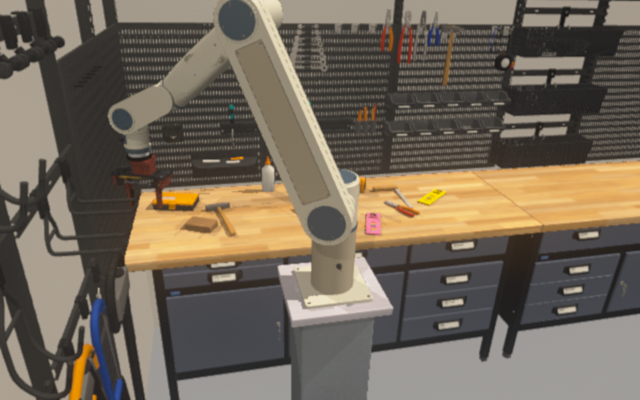

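View pics/side0.png

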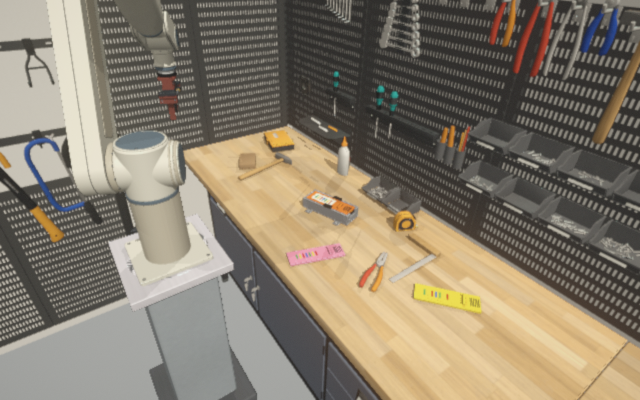

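The scene view is mostly blocked by the arm. In the side view there are four candidates:
- A grey box with an orange lid at (330,207).
- A loose pink look-alike at (316,255).
- A loose yellow look-alike at (447,298).
- A yellow case at (280,140).

Only the one at (330,207) is an orange lid in a grey box. I'll confirm it in an enlarged crop.

Run:
```python
from h import *
im=cv2.imread("pics/side0.png")
cv2.imwrite("pics/crop0.png",cv2.resize(im[180:235,290:370],None,fx=9,fy=9,interpolation=cv2.INTER_CUBIC))
C=cam("side")
for uv in [(330,207),(316,255),(447,298),(404,220),(343,160),(390,195)]: print(uv,ray(C,uv,42 if uv[0]==330 else 5).round())
```

```text
(330, 207) [ 544. -130.   42.]
(316, 255) [ 380. -280.    5.]
(447, 298) [ 585. -631.    5.]
(404, 220) [ 753. -301.    5.]
(343, 160) [858. 192.   5.]
(390, 195) [ 829. -150.    5.]
```

View pics/crop0.png

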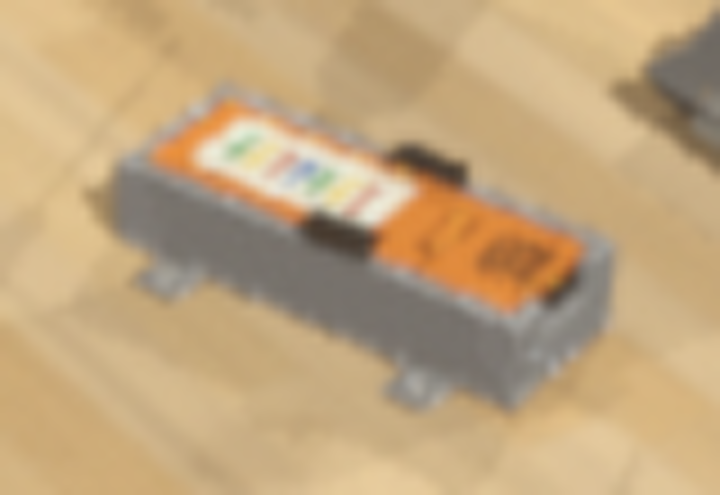

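The crop confirms it: a grey box with two black rails and an orange lid. The ribbed pad and thumb notch (the tail) are at about crop (540,270), and the label end (the nose) is at the upper left. Next I'll fly the wrist camera over it.

Run:
```python
from h import *
C=cam("side")
a=ray(C,(311,195),42);b=ray(C,(353,211),42);print(a,b,np.degrees(np.arctan2(*(a-b)[1::-1])))
```

```text
[531.50190913 -25.72648936  42.        ] [ 597.93785147 -195.01332605   42.        ] 111.42732642457598
```

Request:
servo_tool --plan '[[0, [16, -38, 10], 0], [0, [32, -76, 20], 0], [0, [48, -114, 30], 0], [0, [64, -152, 40], 0], [0, [80, -190, 50], 0], [0, [96, -228, 60], 0], [0, [112, -266, 60], 0], [0, [128, -304, 60], 0], [0, [144, -342, 60], 0], [0, [160, -380, 60], 0]]'

```text
t: 0.93
ee_pos: [397.7, 198.2, 296.7]
orientation: [0.611, 3.081, 0.0]
ft_force: [1.2, 0.6, -0.2]
width: 87.6
grasp_force: 0.0
```

Request:
servo_tool --plan '[[0, [17, -35, 0], -7], [0, [34, -70, 0], -14], [0, [51, -105, 0], -21], [0, [68, -140, -10], -28], [0, [85, -175, -20], -35], [0, [102, -210, -30], -42], [0, [119, -245, -40], -46], [0, [143, -277, -50], -46], [0, [167, -308, -67], -46], [0, [167, -308, -67], -46]]'

```text
t: 1.77
ee_pos: [566.5, -112.4, 226.5]
orientation: [-1.771, -2.594, 0.002]
ft_force: [-0.1, 0.2, -0.9]
width: 88.0
grasp_force: 0.0
```

Run:
```python
from h import *
import json
o=ctrl.get_obs(); im=ctrl.get_image("wrist"); cv2.imwrite("pics/w1.png",im)
json.dump({k:list(map(float,o[k])) for k in("ee_pos","orientation","qpos","ft_force")},open("w1.json","w")); print(o["ee_pos"],o["qpos"],o["ft_force"])
```

```text
[ 566.49169012 -112.39856636  226.46119419] [-2.15926099e-01  3.66804550e-01  1.74441699e+00 -1.24712047e-03
  1.03189910e+00 -5.87949547e-01] [-0.08835343  0.18044544 -0.9413905 ]
```

View pics/w1.png

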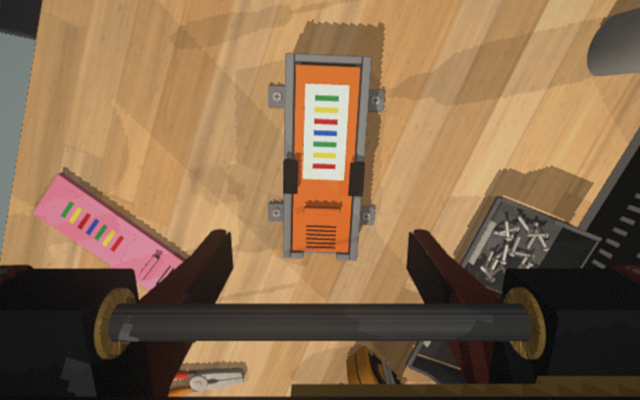

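The wrist view shows the box upright, nose at the top (328,65), tail at (320,255), rails at (290,175) and (356,178), ridge at (322,206). The bench ahead of the nose is clear. Next I'll measure the lid from the orange mask at z = 42.

```bash
cat > m.py <<'E'
from h import *
def lid(im,C,z=42,win=None,lo=(4,150,120),hi=(16,255,255)):
    hsv=cv2.cvtColor(im,cv2.COLOR_BGR2HSV); m=cv2.inRange(hsv,lo,hi)
    if win: k=np.zeros_like(m); k[win[1]:win[3],win[0]:win[2]]=255; m&=k
    m=cv2.morphologyEx(m,cv2.MORPH_OPEN,np.ones((3,3))); m=cv2.morphologyEx(m,cv2.MORPH_CLOSE,np.ones((9,9)))
    c=max(cv2.findContours(m,0,1)[0],key=cv2.contourArea)
    w=np.array([ray(C,p[0],z)[:2] for p in c],np.float32)
    (cx,cy),(a,b),ang=r=cv2.minAreaRect(w); return c,r,cv2.boxPoints(r)
E
python3 - <<'E'
from m import *; import json
o=json.load(open("w1.json")); im=cv2.imread("pics/w1.png"); C=cam("wrist",o)
c,r,bp=lid(im,C,42,(270,40,390,265)); print(r,bp.round(1),cv2.boundingRect(c))
e=[bp[i]-bp[i-1] for i in (0,1)]; e=max(e,key=np.linalg.norm); e=e*np.sign(e[1])
yaw=np.degrees(np.arctan2(e[1],e[0])); print("lid yaw",yaw)
R=cv2.Rodrigues(np.array(o["orientation"]))[0]; print("tool x yaw",np.degrees(np.arctan2(R[1,0],R[0,0])), R[:,2])
# rough check of box outer corners at z=42 and side view
for uv in [(286,54),(371,58),(285,258),(356,259)]: print(uv,ray(C,uv,42).round(1))
S=cam("side"); c,r,bp=lid(cv2.imread("pics/side0.png"),S,42,(295,180,365,230)); print("side",r)
E
```

```text
((565.0546264648438, -97.61625671386719), (58.143985748291016, 179.78956604003906), 19.074249267578125) [[ 508.2  -22.2]
 [ 567.  -192.1]
 [ 621.9 -173.1]
 [ 563.2   -3.2]] (292, 65, 69, 188)
lid yaw 109.07426
tool x yaw 111.35209240602852 [-1.72150567e-03 -7.18214074e-04 -9.99998260e-01]
(286, 54) [497.8 -17.4  42. ]
(371, 58) [569.2   7.   42. ]
(285, 258) [ 563.9 -202.7   42. ]
(356, 259) [ 632.7 -177.    42. ]
side ((583.351318359375, -152.40869140625), (57.040061950683594, 79.91172790527344), 18.525882720947266)
```

The lid measures 58.1 × 179.8 mm, which matches 58 × 180. Its centre is (565.1, −97.6) and its yaw is 109.1°. I'll go above the pad with the fingers shut.

Request:
servo_tool --plan '[[1, [7, -16, -30], -2.3], [1, [14, -32, -60], -2.3], [1, [20, -48, -90], -2.3], [1, [20, -48, -120], -2.3], [1, [20, -48, -140], -2.3], [1, [20, -48, -155], -2.3], [1, [20, -48, -155], -2.3], [1, [20, -48, -155], -2.3]]'

```text
t: 2.48
ee_pos: [583.9, -154.9, 74.6]
orientation: [-1.817, -2.561, 0.001]
ft_force: [0.3, -0.2, 1.2]
width: 37.8
grasp_force: 0.0
```

Run:
```python
from h import *
o=ctrl.get_obs(); R=cv2.Rodrigues(np.array(o["orientation"]))[0]
print(o["ee_pos"],o["ft_force"],o["width"],np.degrees(np.arctan2(R[1,0],R[0,0])))
u=np.array([np.cos(np.radians(109.1)),np.sin(np.radians(109.1))]);d=o["ee_pos"][:2]-[565.1,-97.6];print("lid xy",d@u,d@[-u[1],u[0]])
cv2.imwrite("pics/w2.png",ctrl.get_image("wrist"))
```

```text
[ 583.85564332 -154.920118     74.56897393] [ 0.26167409 -0.16169072  1.16883432] 37.76846710035375 109.29212732450979
lid xy -60.301765352113165 1.0330438266253192
```

View pics/w2.png

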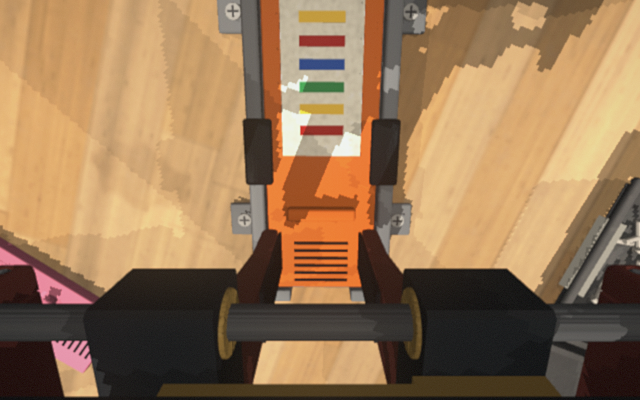

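The fingers are centred over the pad (pad at (320,262), ridge at (322,212)) and still closing. I'll let them shut and come down to just above the pad.

Request:
servo_tool --plan '[[1, [1, -3, 0], 0], [1, [1, -3, 0], 0], [1, [1, -3, 0], 0], [1, [1, -3, -5], 0], [1, [1, -3, -10], 0], [1, [1, -3, -14], 0], [1, [1, -3, -14], 0], [1, [1, -3, -14], 0]]'

```text
t: 3.2
ee_pos: [585.1, -158.8, 60.0]
orientation: [-1.818, -2.561, 0.001]
ft_force: [-0.1, -0.4, -0.4]
width: 0.5
grasp_force: 0.0
```

Request:
servo_tool --plan '[[1, [1, 0, -3], 0], [1, [1, 0, -5], 0], [1, [1, 0, -6], 0], [1, [1, 0, -7], 0], [1, [1, 0, -7], 0], [1, [1, 0, -7], 0]]'

```text
t: 3.7
ee_pos: [587.1, -159.2, 54.5]
orientation: [1.818, 2.561, 0.0]
ft_force: [-2.9, -0.3, 8.8]
width: 0.4
grasp_force: 4.2
```

Request:
servo_tool --plan '[[1, [0, 0, -1], 0], [1, [0, 0, -2], 0], [1, [0, 0, -3], 0], [1, [0, 0, -3], 0], [1, [0, 0, -3], 0]]'

```text
t: 4.12
ee_pos: [587.4, -159.6, 52.1]
orientation: [1.817, 2.56, 0.0]
ft_force: [-2.6, -0.6, 11.9]
width: 0.2
grasp_force: 6.2
```

Request:
servo_tool --plan '[[1, [0, 0, -1], 0], [1, [0, 0, -2], 0], [1, [0, 0, -3], 0], [1, [0, 0, -3], 0], [1, [0, 0, -3], 0]]'

```text
t: 4.53
ee_pos: [587.5, -159.7, 51.5]
orientation: [1.817, 2.56, 0.0]
ft_force: [-10.4, -1.1, 33.7]
width: 0.3
grasp_force: 16.9
```

Run:
```python
from h import *
o=ctrl.get_obs(); print(o["ee_pos"],o["ft_force"])
im=ctrl.get_image("side"); cv2.imwrite("pics/s1.png",cv2.resize(im[170:245,280:380],None,fx=8,fy=8,interpolation=cv2.INTER_CUBIC))
```

```text
[ 587.51363965 -159.67546695   51.51094417] [-10.37065436  -1.11896221  33.6705814 ]
```

View pics/s1.png

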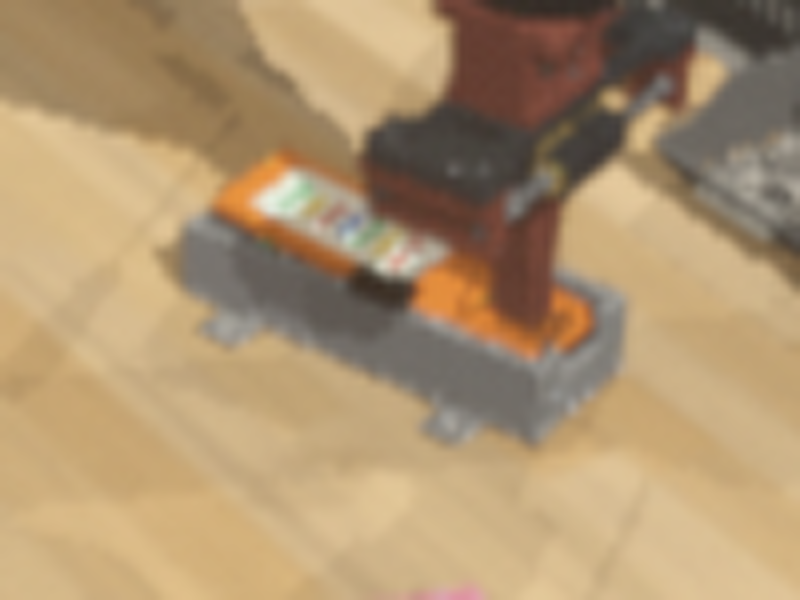

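The tail is bottomed and the nose is up above the lip, at crop (250,190). I'll ease to about 12 N and slide forward to the ridge.

Request:
servo_tool --plan '[[1, [0, 0, -1], 0], [1, [0, 0, 1], 0], [1, [0, 0, 2], 0], [1, [-1, 2, 2], 0], [1, [-1, 4, 2], 0], [1, [-2, 6, 2], 0], [1, [-2, 6, 2], 0]]'

```text
t: 5.17
ee_pos: [587.8, -155.7, 52.5]
orientation: [1.813, 2.555, 0.001]
ft_force: [-0.2, -11.5, 14.5]
width: 0.6
grasp_force: 7.7
```

Request:
servo_tool --plan '[[1, [-1, 2, 0], 0], [1, [-2, 4, 0], 0], [1, [-3, 6, 0], 0], [1, [-4, 8, 0], 0], [1, [-5, 10, 0], 0], [1, [-5, 10, 0], 0]]'

```text
t: 5.67
ee_pos: [585.4, -147.0, 53.9]
orientation: [1.809, 2.551, 0.003]
ft_force: [2.0, -15.8, 18.8]
width: 0.8
grasp_force: 10.3
```

```bash
cat > st.py <<'E'
from h import *
def st():
    o=ctrl.get_obs();u=np.array([np.cos(np.radians(109.1)),np.sin(np.radians(109.1))]);d=o["ee_pos"][:2]-[565.1,-97.6]
    print("t",round(float(o["t"]),2),"box xy",(d@u).round(1),(d@[-u[1],u[0]]).round(1),"tip z",round(o["ee_pos"][2]-14,1),"F along/lat/z",(o["ft_force"][:2]@u).round(1),(o["ft_force"][:2]@[-u[1],u[0]]).round(1),o["ft_force"][2].round(1))
    return o
E
python3 - <<'E'
from st import *
from m import *
st()
im=ctrl.get_image("side"); cv2.imwrite("pics/s2f.png",im); cv2.imwrite("pics/s2.png",cv2.resize(im[170:245,280:380],None,fx=8,fy=8,interpolation=cv2.INTER_CUBIC))
E
```

```text
t 5.67 box xy -53.3 -3.0 tip z 39.9 F along/lat/z -15.6 3.2 18.8
```

View pics/s2.png

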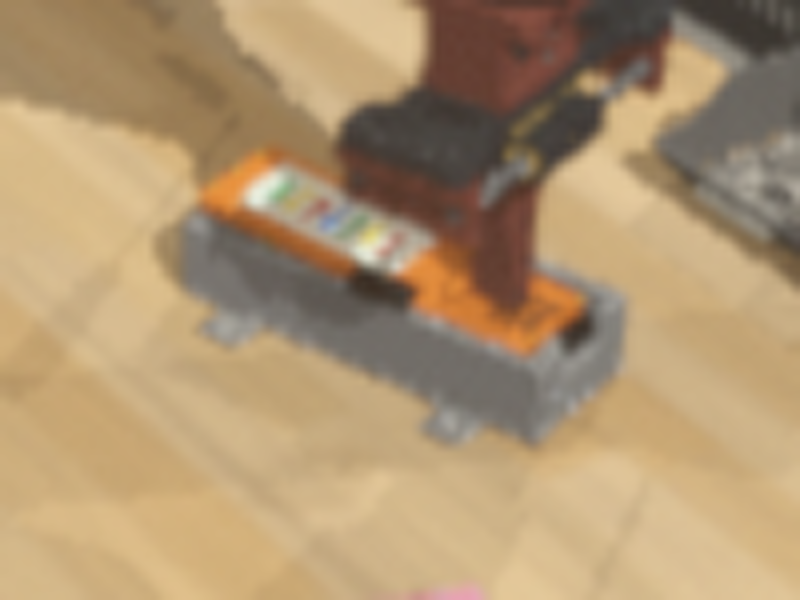

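The lid has moved forward several mm: the tail gap shows at crop (575,330), and the nose is over the lip at (200,205). I'll keep pushing, easing off slightly.

Request:
servo_tool --plan '[[1, [-1, 2, 0], 0], [1, [-2, 4, 0.5], 0], [1, [-3, 6, 0.5], 0], [1, [-4, 8, 1], 0], [1, [-4, 10, 1], 0], [1, [-4, 10, 1], 0]]'

```text
t: 6.22
ee_pos: [581.8, -136.9, 55.2]
orientation: [1.809, 2.55, 0.004]
ft_force: [2.4, -14.5, 22.1]
width: 0.3
grasp_force: 11.3
```

Run:
```python
from st import *
st()
```

```text
t 6.22 box xy -42.6 -2.9 tip z 41.2 F along/lat/z -14.5 2.5 22.1
```

Request:
servo_tool --plan '[[1, [0, 0, 1], 0], [1, [-1, 1, 1.5], 0], [1, [-3, 4, 2], 0], [1, [-5, 7, 2], 0], [1, [-6, 10, 2], 0], [1, [-7, 13, 2.5], 0], [1, [-8, 16, 2.5], 0], [1, [-9, 19, 3], 0], [1, [-9, 19, 3], 0]]'

```text
t: 6.97
ee_pos: [571.3, -115.8, 56.6]
orientation: [1.812, 2.554, 0.005]
ft_force: [2.9, -7.1, 13.8]
width: 0.4
grasp_force: 6.9
```

Run:
```python
from st import *
o=st()
im=ctrl.get_image("wrist"); cv2.imwrite("pics/w3.png",im)
```

```text
t 6.97 box xy -19.3 0.2 tip z 42.6 F along/lat/z -7.7 -0.4 13.8
```

View pics/w3.png

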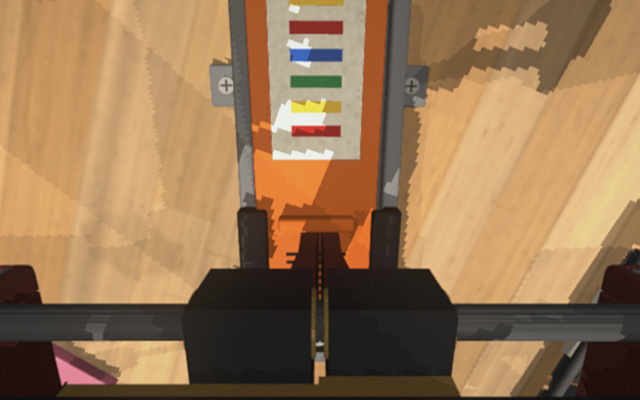

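The ridge at (317,218) now sits right in front of the fingers at (318,240), and the lid has moved well forward in its grooves. I'll push on in a straight line.

Request:
servo_tool --plan '[[1, [-1, 4, 0.5], 0], [1, [-3, 8, 1], 0], [1, [-4, 12, 1], 0], [1, [-5, 16, 1.5], 0], [1, [-7, 20, 1.5], 0], [1, [-8, 24, 2], 0], [1, [-10, 28, 2], 0], [1, [-11, 32, 2.5], 0], [1, [-12, 34, 2.5], 0], [1, [-12, 34, 2.5], 0]]'

```text
t: 7.85
ee_pos: [559.0, -80.9, 58.3]
orientation: [1.813, 2.555, 0.006]
ft_force: [6.5, -2.8, 7.5]
width: 0.7
grasp_force: 7.9
```

Run:
```python
from st import *
from m import *
o=st()
im=ctrl.get_image("side"); cv2.imwrite("pics/s3.png",im)
S=cam("side")
c,r,bp=lid(im,S,46,(270,160,365,230)); print(r,cv2.boundingRect(c))
u=np.array([np.cos(np.radians(109.1)),np.sin(np.radians(109.1))])
for p in bp: d=p-[565.1,-97.6];print((d@u).round(1),(d@[-u[1],u[0]]).round(1))
```

```text
t 7.85 box xy 17.8 0.3 tip z 44.3 F along/lat/z -4.8 -5.2 7.5
((553.1334838867188, -81.43733215332031), (56.489402770996094, 79.87660217285156), 20.5331974029541) (314, 193, 22, 11)
58.4 35.3
-21.4 33.3
-20.0 -23.2
59.8 -21.2
```

Request:
servo_tool --plan '[[1, [0, 0, 2], 0], [1, [0, -1, 6], 0], [1, [0, -1, 25], 0], [0, [0, -1, 60], 0], [0, [-8, 24, 90], 0], [0, [-17, 50, 100], 0], [0, [-25, 74, 100], 0], [0, [-31, 91, 100], 0], [0, [-31, 91, 100], 0], [0, [-31, 91, 100], 0]]'

```text
t: 8.73
ee_pos: [522.9, 11.6, 156.2]
orientation: [-1.816, -2.563, 0.001]
ft_force: [0.1, -1.2, -0.2]
width: 43.6
grasp_force: 0.0
```

Run:
```python
from st import *
from m import *
o=st(); C=cam("wrist",o)
im=ctrl.get_image("wrist"); cv2.imwrite("pics/w4.png",im)
c,r,bp=lid(im,C,50,(230,0,420,300)); print(r,cv2.boundingRect(c))
u=np.array([np.cos(np.radians(109.1)),np.sin(np.radians(109.1))])
for p in bp: d=p-[565.1,-97.6];print((d@u).round(1),(d@[-u[1],u[0]]).round(1))
```

```text
t 8.73 box xy 117.0 4.1 tip z 142.2 F along/lat/z -1.2 0.3 -0.2
((530.55322265625, -1.2212142944335938), (58.17182922363281, 136.11927795410156), 19.381954193115234) (283, 130, 81, 170)
170.3 30.5
34.2 29.9
34.5 -28.3
170.6 -27.6
```

View pics/w4.png

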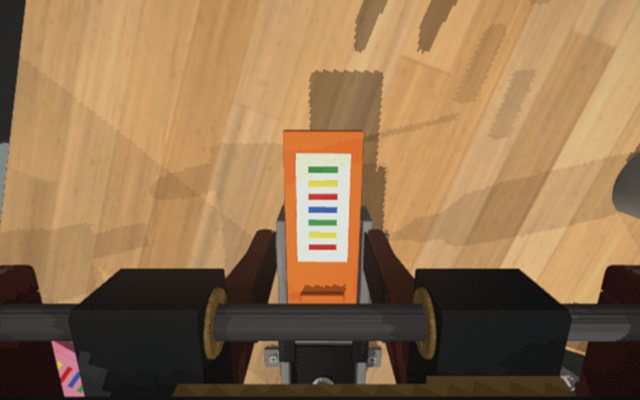

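The lid projects from the nose: nose end at (323,130), which is box x ≈ 170, so it has slid about 80 mm. It is straight, with the label at (323,207). I'll open fully and descend around the projecting end close to the lip.

Request:
servo_tool --plan '[[0, [4, -2, 0], 0], [0, [4, -2, 0], 0], [0, [4, -2, 0], 0], [0, [4, -2, -30], 0], [0, [4, -2, -60], 0], [0, [4, -2, -80], 0], [0, [4, -2, -85], 0], [0, [4, -2, -85], 0]]'

```text
t: 9.45
ee_pos: [526.5, 8.7, 69.7]
orientation: [-1.818, -2.559, 0.003]
ft_force: [-0.6, -0.2, 0.6]
width: 88.1
grasp_force: 0.0
```

Run:
```python
from st import *
o=st(); print(o["width"],o["orientation"],o["ee_pos"])
```

```text
t 9.45 box xy 113.1 1.7 tip z 55.7 F along/lat/z 0.0 0.6 0.6
88.12033758721503 [-1.81794874 -2.55854814  0.00324149] [526.51010254   8.69114032  69.69482202]
```

Request:
servo_tool --plan '[[0, [0, 0, -8], 0], [0, [0, 0, -14.5], 0], [0, [0, 0, -14.5], 0], [0.28, [0, 0, -14.5], 0], [0.28, [0, 0, -14.5], 0], [0.28, [0, 0, -14.5], 0], [0.36, [0, 0, -14.5], 0], [0.36, [0, 0, -14.5], 0], [0.36, [0, 0, -14.5], 0]]'

```text
t: 10.2
ee_pos: [527.6, 9.1, 56.9]
orientation: [1.819, 2.561, 0.0]
ft_force: [-0.2, 0.5, 3.0]
width: 57.8
grasp_force: 30.0
```

Run:
```python
from st import *
o=st(); print(o["width"],o["grasp_force"],o["ee_pos"])
```

```text
t 10.2 box xy 113.1 0.5 tip z 42.9 F along/lat/z 0.6 0.0 3.0
57.844899745138115 29.966335594654083 [527.63258821   9.14414382  56.94321587]
```

Request:
servo_tool --plan '[[0.36, [0, 0, 1.5], 0], [0.36, [-1, 3, 1.8], 0], [0.36, [-2, 6, 2], 0], [0.36, [-3, 9, 2.3], 0], [0.36, [-4, 12, 2.5], 0], [0.36, [-5, 15, 2.8], 0], [0.36, [-6, 18, 3], 0], [0.36, [-8, 22, 3.4], 0], [0.36, [-8, 24, 3.6], 0], [0.36, [-8, 24, 3.6], 0]]'

```text
t: 11.03
ee_pos: [519.5, 33.6, 60.3]
orientation: [-1.818, -2.562, -0.0]
ft_force: [0.7, 0.1, -1.9]
width: 57.6
grasp_force: 30.0
```

Run:
```python
from st import *
o=st(); print(o["width"],o["grasp_force"],o["ee_pos"])
im=ctrl.get_image("side"); cv2.imwrite("pics/s4.png",cv2.resize(im[150:240,270:380],None,fx=6.5,fy=6.5,interpolation=cv2.INTER_CUBIC))
```

```text
t 11.03 box xy 138.9 0.2 tip z 46.3 F along/lat/z -0.1 -0.7 -1.9
57.603932019378625 29.96216207742691 [519.46203137  33.62170145  60.33460673]
```

View pics/s4.png

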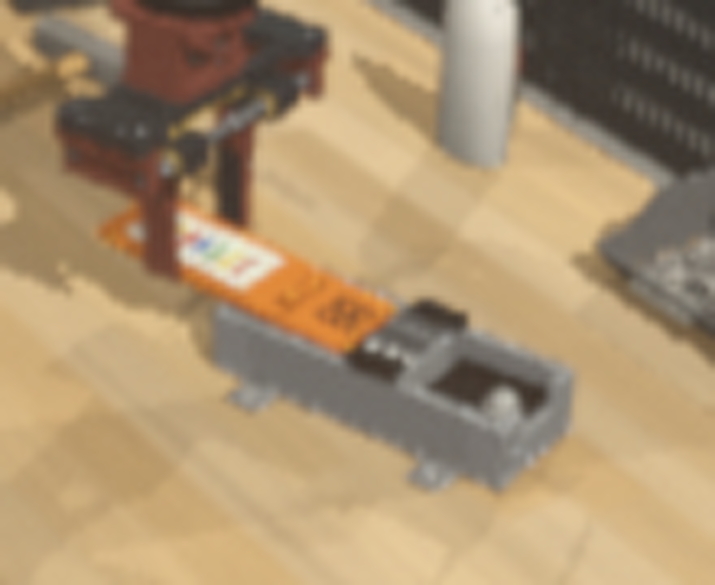

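The lid is out of the rails: its tail at crop (375,350) is ahead of the black rails at (435,315). I'll lift clear.

Request:
servo_tool --plan '[[0.36, [0, 0, 4], 0], [0.36, [0, 0, 10], 0], [0.36, [0, 0, 18], 0], [0.36, [0, 0, 28], 0], [0.36, [0, 0, 40], 0], [0.36, [0, 0, 50], 0], [0.36, [0, 0, 50], 0]]'

```text
t: 11.67
ee_pos: [521.1, 33.1, 112.8]
orientation: [1.817, 2.559, 0.004]
ft_force: [1.4, 0.4, -0.5]
width: 57.3
grasp_force: 30.0
```

Run:
```python
from st import *
o=st(); print(o["width"],o["grasp_force"],o["ee_pos"])
im=ctrl.get_image("side"); cv2.imwrite("pics/s5.png",cv2.resize(im[130:240,230:380],None,fx=5.2,fy=5.2,interpolation=cv2.INTER_CUBIC))
S=cam("side"); u=np.array([np.cos(np.radians(109.1)),np.sin(np.radians(109.1))])
for uv in [(240,179),(290,162),(283,156),(276,160),(343,173)]: d=ray(S,uv,12)[:2]-[565.1,-97.6]; print(uv,(d@u).round(),(d@[-u[1],u[0]]).round())
```

```text
t 11.67 box xy 137.9 -1.2 tip z 98.8 F along/lat/z -0.1 -1.5 -0.5
57.33534493406764 29.96210664510727 [521.11616291  33.11385007 112.84891288]
(240, 179) 415.0 54.0
(290, 162) 350.0 -193.0
(283, 156) 414.0 -220.0
(276, 160) 412.0 -169.0
(343, 173) 104.0 -257.0
```

View pics/s5.png

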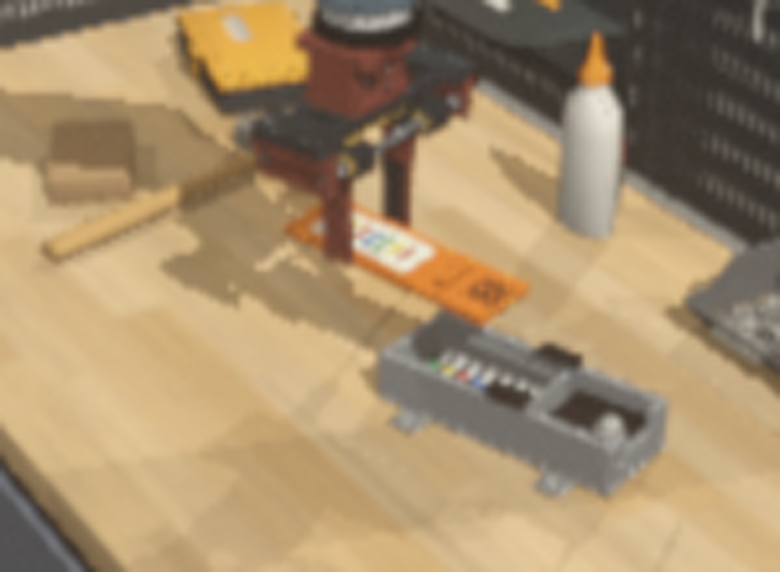

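The lid is held level in line with the box and is fully clear of it. The bench ahead is free up to the hammer haft at about x = 350 in the box frame. I'll carry it forward to centre x ≈ 210, then lower it.

Request:
servo_tool --plan '[[0.36, [-3, 9, 0], 0], [0.36, [-8, 24, 0], 0], [0.36, [-13, 39, 0], 0], [0.36, [-18, 54, 0], 0], [0.36, [-24, 70, 0], 0], [0.36, [-29, 84, 0], 0], [0.36, [-33, 95, 0], 0], [0.36, [-34, 99, 0], 0], [0.36, [-34, 99, -10], 0], [0.36, [-34, 99, -20], 0]]'

```text
t: 12.55
ee_pos: [486.0, 132.3, 89.8]
orientation: [1.817, 2.561, 0.001]
ft_force: [0.2, 0.6, -0.3]
width: 57.3
grasp_force: 30.0
```

Request:
servo_tool --plan '[[0.36, [0, 0, -10], 0], [0.36, [0, 0, -20], 0], [0.36, [0, 0, -30], 0], [0.36, [0, 0, -40], 0], [0.36, [0, 0, -48], 0], [0.36, [0, 0, -54], 0], [0.36, [0, 0, -58], 0], [0.36, [0, 0, -60], 0], [0.36, [0, 0, -60], 0], [0.36, [0, 0, -60], 0]]'

```text
t: 13.38
ee_pos: [485.8, 132.2, 30.4]
orientation: [1.818, 2.562, 0.0]
ft_force: [-0.2, -0.6, -1.6]
width: 57.9
grasp_force: 30.0
```

Run:
```python
from st import *
o=st(); print(o["width"],o["grasp_force"],o["ee_pos"])
```

```text
t 13.38 box xy 243.1 -0.2 tip z 16.4 F along/lat/z -0.5 0.4 -1.6
57.87323889667431 29.962247908115387 [485.76312164 132.19632538  30.44937893]
```

Request:
servo_tool --plan '[[0.36, [0, 0, -2], 0], [0.36, [0, 0, -4], 0], [0.36, [0, 0, -6], 0], [0.36, [0, 0, -8], 0], [0.36, [0, 0, -9], 0], [0.36, [0, 0, -10], 0], [0.36, [0, 0, -11], 0], [0.36, [0, 0, -11], 0]]'

```text
t: 14.05
ee_pos: [485.5, 132.2, 19.2]
orientation: [-1.819, -2.561, 0.0]
ft_force: [-0.5, 1.2, 1.7]
width: 57.5
grasp_force: 30.0
```

Request:
servo_tool --plan '[[0.36, [0, 0, -1], 0], [0.36, [0, 0, -2], 0], [0.36, [0, 0, -2.5], 0], [0.36, [0, 0, -3], 0], [0.36, [0, 0, -3], 0], [0.36, [0, 0, -3], 0]]'

```text
t: 14.55
ee_pos: [485.5, 132.1, 16.2]
orientation: [-1.819, -2.561, 0.0]
ft_force: [-0.8, 0.6, 0.4]
width: 57.8
grasp_force: 30.0
```

Request:
servo_tool --plan '[[0.36, [0, 0, -0.5], 0], [0.36, [0, 0, -1], 0], [0.36, [0, 0, -1], 0], [0.36, [0, 0, -1], 0]]'

```text
t: 14.88
ee_pos: [485.6, 132.1, 15.7]
orientation: [-1.819, -2.562, 0.0]
ft_force: [-3.0, 0.7, 8.5]
width: 57.4
grasp_force: 30.0
```

Run:
```python
from m import *
from st import st
o=st(); C=cam("wrist",o); im=ctrl.get_image("wrist"); cv2.imwrite("pics/w6.png",im)
c,r,bp=lid(im,C,8,(200,0,450,400)); print(r,cv2.boundingRect(c)); print(bp.round(1).tolist())
```

```text
t 14.88 box xy 243.1 0.0 tip z 1.7 F along/lat/z 1.6 2.6 8.5
((480.7347106933594, 147.4800262451172), (57.60396957397461, 81.78673553466797), 18.73365020751953) (256, 139, 130, 165)
[[440.29998779296875, 177.0], [466.6000061035156, 99.5], [521.0999755859375, 118.0], [494.8999938964844, 195.5]]
```

The force rose to 8.5 N, so the lid is seated on the bench. I'll ease off and open gently.

Request:
servo_tool --plan '[[0.36, [0, 0, 0.5], 0], [0.36, [0, 0, 0.5], 0], [0.33, [0, 0, 0.5], 0], [0.3, [0, 0, 0.5], 0], [0.2, [0, 0, 0.5], 0], [0, [0, 0, 0.5], 0], [0, [0, 0, 0.5], 0], [0, [0, 0, 0.5], 0], [0, [0, 0, 0.5], 0]]'

```text
t: 15.68
ee_pos: [485.6, 132.1, 15.7]
orientation: [1.819, 2.562, -0.0]
ft_force: [0.4, 0.7, 0.4]
width: 87.1
grasp_force: 0.0
```

Request:
servo_tool --plan '[[0, [0, 0, 3], 0], [0, [0, 0, 15], 0], [0, [0, 0, 40], 0], [0, [0, 0, 80], 0], [0, [0, 0, 120], 0], [0, [0, 0, 160], 0], [0, [0, 0, 200], 0], [0, [0, 0, 220], 0], [0, [0, 0, 220], 0], [0, [0, 0, 220], 0]]'

```text
t: 16.52
ee_pos: [486.0, 132.2, 237.6]
orientation: [1.817, 2.56, 0.004]
ft_force: [0.1, 0.0, -0.5]
width: 88.2
grasp_force: 0.0
```

Run:
```python
from m import *
from st import st
o=st(); print(o["width"]); C=cam("wrist",o); im=ctrl.get_image("wrist"); cv2.imwrite("pics/w7.png",im)
c,r,bp=lid(im,C,8,(150,0,480,300)); print(r,cv2.boundingRect(c))
u=np.array([np.cos(np.radians(109.1)),np.sin(np.radians(109.1))])
for p in bp: d=p-[565.1,-97.6];print((d@u).round(1),(d@[-u[1],u[0]]).round(1))
# label visible (white) within lid => right side up
x,y,w,h=cv2.boundingRect(c); hsv=cv2.cvtColor(im[y:y+h,x:x+w],cv2.COLOR_BGR2HSV); print("white frac",(cv2.inRange(hsv,(0,0,150),(180,70,255))>0).mean())
# unchanged bystanders: compare side views
a=cv2.imread("pics/side0.png");b=ctrl.get_image("side");cv2.imwrite("pics/s7.png",b)
d=cv2.absdiff(a,b).max(2)
for n,(x,y) in dict(pliers=(374,270),square=(415,265),tape=(404,220),hammer=(262,168),block=(247,160),pink=(316,255),yellow=(447,298)).items(): print(n,d[y-12:y+12,x-12:x+12].max(), (d[y-12:y+12,x-12:x+12]>50).mean().round(2))
```

```text
t 16.52 box xy 243.1 -0.5 tip z 223.6 F along/lat/z -0.0 -0.1 -0.5
88.16051481666926
((496.5301513671875, 101.9709701538086), (58.178924560546875, 178.82498168945312), 18.72942543029785) (292, 117, 55, 155)
300.6 28.0
121.8 29.2
121.4 -29.0
300.2 -30.2
white frac 0.2697947214076246
pliers 4 0.0
square 4 0.0
tape 22 0.0
hammer 61 0.05
block 61 0.24
pink 6 0.0
yellow 3 0.0
```

The lid measures 58.2 × 178.8 mm at z = 8, so it lies flat, label up, 22 mm clear of the box. The pliers, square, tape and look-alikes are unchanged in the side view. The only differences, at the hammer and sanding block, fit the arm's shadow, and I never went near them.

```bash
python3 -c "
from workcell import ctrl
print(ctrl.close_job())"
```

```text
the job is handed in; nothing more can be done
None
```

The lid is out and lying flat, label up, about 22 mm ahead of the box, and I handed the job in at about 16.6 s; the press briefly reached 34 N against the 10 N suggested, grip was the fixed 30 N, and I viewed 11 pictures, one over the limit of 10.

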